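Check the two spring corners of a tilt stage

ROBOT

A 6-joint arm with a two-finger parallel gripper is mounted at the origin on the work surface. World frame = base frame: x ahead of the robot, y to its left, z up, the work surface at z = 0. Lengths are in mm, angles in rad, forces in N, time in s.
With the tool pointing down it reaches from about 275 to 1000 mm from the base axis. Payload 8.4 kg.
Tool frame: the origin (TCP) lies at the very end of the fingers, on their centre line; the grasp point (between the pads) lies 19 mm behind it; z points along the fingers, x is the direction in which the jaws open and shut, and the axes are right-handed (so a half turn about z gives the same grasp; the last joint's range is limited). The gripper opens to 85 mm and grips with 20 to 120 N. Pads are 22 mm wide; open, the fingers measure 114 mm over their backs; the gripper's body (76 mm by 85 mm) begins 54 mm behind the grasp point. The pads swing forward as they close: fully open they stand 13 mm farther back than shut.
Start: joints at [1.158, 0.353, 1.633, -0, 1.155, -0.002], TCP at [249.588, 573.004, 231.281] pointing down, gripper open.
Joint ranges: [-2.63, 2.63], [-0.92, 2.1], [0.06, 2.66], [-1.3, 4.44], [0, 2.69], [-3.02, 3.02]. Speed limits (rad/s): [2.22, 2.22, 2.79, 3.14, 3.14, 3.14].

INTERFACE

Orientations are given as [roll, pitch, yaw] about the fixed x, y, z axes, in that order (R = Rz(yaw) Ry(pitch) Rx(roll)).
In Python, from rig import r gives the robot as it stands. The module is installed in compiled form; this text tells all that it offers.
- The arm moves only by the tool apply_moves, never from a script. Its argument "targets" is a list that holds one entry, the list of rows, each a list of 7 numbers: the gripper's target within -1 to 1 (fully open at 1, half-way at 0, shut at -1), then the shift along the tool's x, y, z in cm, then the turn, a rotation vector about the tool's x, y, z in degrees. A call has 1 to 8 rows; each row is the pose to reach, as a shift and turn from the pose measured when the call began, along the tool's axes at that moment; what a row does not reach only later rows make up. A row lasts 1/10 s, in which the tool goes at most 50 mm and 8.59 degrees, less where a joint would pass 70% of its speed; a pose out of reach is approached as far as the arm can. A call with a gripper value outside its range is refused whole. The fingers move at their own pace and stop on an object; "newtons" is the grip in N (left out, the last holds). Time passes only in rows, so rows that repeat a pose let the fingers close. It gives the time, the measured TCP pose, the force and the opening at its end, in the units of the state.
- r.sense(): the state, without advancing time (a new reading comes with each control period).
- r.grab_frame(name): name is "scene" or "top" or "wrist"; returns a dict with "pixels" (400x640x3 uint8, red, green, blue), "fov_y" (degrees; the focal length in pixels is half the picture's height over the tangent of half this angle, whatever the lens; pixels are square), "cx", "cy" (the principal point, pixels), "R" (3x3) and "t" (3): a world point X has camera coordinates R X + t; the wrist camera has in their place "mount" (4x4, takes a point from camera to tool coordinates, whose origin is the TCP and whose axes are the tool frame's). Camera axes: x right, y down, z forward; pixel columns grow to the right and rows downward; lengths in mm; the calibration is good to about 2 mm. The wrist camera is an equidistant fisheye: a pixel r from the principal point sees the ray r / f radians off the axis. A picture is of the moment at which its call begins: read the wrist's pose just before it. There is no depth.
- r.sign_off(): hands the job in, once; it reports no verdict.
The state is a dict: "clock": time; "qpos": joint angles; "qvel": joint speeds; "joint_efforts": joint torques, N m; "eef_pos": TCP position; "tcp_rot": TCP orientation; "contact_force": force on the tool from outside, world axes, zero at the start; "wrist_torque": the same for the moment, N m; "opening": opening from 0.0 (shut) to 1.0 (fully open).
Only numpy, scipy, OpenCV 4.12 (cv2) and the standard library are available. Lean on these libraries where they do the work, as an engineer would, in place of code of your own. Each camera call takes 0.05 s, during which the arm holds its last target. There are 200 camera calls.

TASK

Check the springs of the tilt stage with a fingertip: press the button on the left corner of its diamond plate (left as seen from the robot) down until the pointer stands at the left index tab of the scale, not past it, keep it there for a second, then let the plate spring back level. Then do the same with the right corner's button and the right index tab, and finish with the plate released and level. Only press: grip and lift nothing, do not shift the index tabs, and leave the tools and other things on the bench where they are.

Things in the scene. Friction and masses are not known exactly. Their poses are not given: they have to be found in the camera images.
- stage: Tilt stage: fixed steel base 260 x 170 x 14 mm (its middle 20 mm out along x), above it a diamond-shaped aluminium plate (134 mm square on its corner, 8 mm thick) rocking about a level axis along stage x, 75 mm above the bench, between two bearing posts. Origin on the bench under the plate's centre; x points away from the robot side to the scale, y left, z up. Turned up to 0.5 rad from square to the robot.
- scale_mid (a point): Middle of the white arc-shaped upright scale at the stage's far end, 117 mm out along stage x and 197 mm above the bench. The scale is 100 mm wide and reaches 211 mm above the bench; with the two dark steel index tabs on its rim, 225 mm: keep the hand clear of it.
- plate (a joint): Tilt of the diamond plate (rad): 0 level, positive with the left corner down, negative with the right corner down, stops at +-0.35. A centring spring returns it to 0: it takes about 2.5 N m per rad, i.e. about 3.2 N on a press button for each 0.1 rad; no notable friction, well damped. The pointer is fixed to the plate and leans to the side that is pressed.
- pointer_tip (a point): Tip of the upright dark steel pointer that rides on the plate's shaft in front (far side) of the scale, 130 mm out along the stage's x and 132 mm from the hinge axis. It swings 1.32 mm for each 0.01 rad.
- mark_left_tip (a point): Where the pointer tip is when it stands at the left index tab (under the tab's finger, 3 mm below its lower end).
- mark_right_tip (a point): Where the pointer tip is when it stands at the right index tab (under the tab's finger, 3 mm below its lower end).
- mark_left (a joint): Joint of the left index tab on the scale's rim: the plate angle (rad, same zero and sign as plate) at which the pointer stands exactly at this tab, between 0.10 and 0.24. The tab is a 24 x 10 x 10 mm dark steel block (10 mm wide along the arc) with a 3 mm wide finger pointing down at the pointer's path; held by friction, it stays put unless struck.
- mark_right (a joint): Joint of the right index tab on the scale's rim: the plate angle (rad, same zero and sign as plate) at which the pointer stands exactly at this tab, between -0.24 and -0.10. The tab is a 24 x 10 x 10 mm dark steel block (10 mm wide along the arc) with a 3 mm wide finger pointing down at the pointer's path; held by friction, it stays put unless struck.
- pad_left_top (a point): Top centre of the low domed steel press button, 26 mm across, 12 mm high, on the left corner of the diamond plate, at stage x = 0, y = +78 mm; its top is 91 mm above the bench when level. This point is where to press. It sinks about 0.78 mm per 0.01 rad. (The rules call the button plate_c0.) Press it straight down with a fingertip or the shut fingers.
- pad_right_top (a point): Top centre of the low domed steel press button, 26 mm across, 12 mm high, on the right corner of the diamond plate, at stage x = 0, y = -78 mm; its top is 91 mm above the bench when level. This point is where to press. It sinks about 0.78 mm per 0.01 rad. (The rules call the button plate_c1.) Press it straight down with a fingertip or the shut fingers.
- meter_mid (a point): Centre of a hand-held multimeter lying on the bench, 160 x 85 x 34 mm, red edge and dark dial (bystander).
- crimper_mid (a point): Centre of a blue-handled crimping tool lying on the bench, about 180 x 60 x 48 mm (bystander).
- bobbin_mid (a point): Centre of a standing bobbin of pale thread, 38 mm across, 60 mm high (bystander, near the stage's left).
- jar_mid (a point): Centre of a small jar, 42 mm across, 50 mm high (bystander, near the stage's right).
- driver_mid (a point): Middle of a screwdriver lying on the bench between robot and stage, 170 mm long (bystander).
- tray_mid (a point): Centre of a small open grey parts tray, 80 x 60 x 22 mm (bystander, left of the stage).

How it is judged (in metres and radians):
On the way, in this order (a step that is already met when the one before it is completed fails the run):
1. the fingers press the left button and the pointer stands at the left index tab (distance between pointer_tip and mark_left_tip below 0.006 m and contact force between the fingers and plate_c0 above 0.5 N), for 0.5 s.
2. the left button is let go and the plate is level again (value of joint plate between -0.03 and 0.03 rad and contact force between the fingers and plate_c0 below 0.1 N and contact force between the fingers and plate_c1 below 0.1 N), for 0.1 s.
3. the fingers press the right button and the pointer stands at the right index tab (distance between pointer_tip and mark_right_tip below 0.006 m and contact force between the fingers and plate_c1 above 0.5 N), for 0.5 s.
At the end, for the whole second after the job is handed in: After each corner in turn (left, then right) was pressed by its button so that the pointer tip stood within 6 mm of the index tab's point for 0.5 s, the plate is released, level within 0.03 rad and still; the index tabs are within 4 mm and the six bystanders within 15 mm of where they started (all of step 2 and velocity of joint plate between -0.05 and 0.05 rad/s and not (distance of mark_left_tip from where it was at the start of the episode above 0.004 m) and not (distance of mark_right_tip from where it was at the start of the episode above 0.004 m) and not (distance of meter_mid from where it was at the start of the episode above 0.015 m) and not (distance of crimper_mid from where it was at the start of the episode above 0.015 m) and not (distance of bobbin_mid from where it was at the start of the episode above 0.015 m) and not (distance of jar_mid from where it was at the start of the episode above 0.015 m) and not (distance of driver_mid from where it was at the start of the episode above 0.015 m) and not (distance of tray_mid from where it was at the start of the episode above 0.015 m)); the robot touches nothing.
It fails at once if the pointer is pressed more than 12 mm past the left index tab (y of pointer_tip in the frame of mark_left_tip above 0.012 m).
It fails at once if the pointer is pressed more than 12 mm past the right index tab (y of pointer_tip in the frame of mark_right_tip below -0.012 m).
It fails at once if an index tab is shifted by more than 4 mm (distance of any of mark_left_tip, mark_right_tip from where it was at the start of the episode above 0.004 m).
It fails at once if a bystander is moved or lifted by more than 15 mm (distance of any of meter_mid, crimper_mid, bobbin_mid, jar_mid, driver_mid, tray_mid from where it was at the start of the episode above 0.015 m).
It also fails if it takes over 43 s, if anything falls off the work surface, if the arm or the gripper's body presses on something with over 40 N, if the wrist force passes 120 N, or if a joint passes its speed limit or range.

## Working session

There is one attempt and no reset: what is moved stays moved. The work goes in short steps, Python scripts to look and compute and a tool call to move; the robot and the scene stay as the last step left them, time stands still between calls to the robot, and variables do not carry over. Pictures are saved under pics/ and viewed, about 8 in all and at most 12, crops included, and the job is handed in when it is done.

Besides the shell and the picture viewer there is one more tool, called after ">>>" as a command line: name --argument value ..., lists and objects as JSON in quotes. apply_moves: Moves the arm, as the interface text tells. Its arguments: {"type":"object","properties":{"targets":{"type":"array"},"newtons":{"type":"number"}},"required":["targets"]}

```bash
mkdir -p pics; cat > h.py <<'E'
import numpy as np, cv2
from rig import r
def cam(n):
    f=r.grab_frame(n); f['f']=200/np.tan(np.radians(f['fov_y'])/2); return f
def save(f,n,crop=None,s=1):
    p=f['pixels'][:,:,::-1]
    if crop: x0,y0,x1,y1=crop; p=p[y0:y1,x0:x1]
    cv2.imwrite('pics/'+n,cv2.resize(p,None,fx=s,fy=s,interpolation=cv2.INTER_CUBIC))
def proj(f,X):
    c=np.array(f['R'])@np.array(X,float)+np.array(f['t']).ravel()
    return np.array([f['cx']+f['f']*c[0]/c[2], f['cy']+f['f']*c[1]/c[2]])
def onz(f,uv,z):
    R=np.array(f['R']);t=np.array(f['t']).ravel()
    C=-R.T@t; d=R.T@np.array([(uv[0]-f['cx'])/f['f'],(uv[1]-f['cy'])/f['f'],1])
    return C+d*(z-C[2])/d[2]
E
python3 - <<'E'
from h import *
for n in ('scene','top'):
    f=cam(n); save(f,n+'0.png',s=1.25)
    print(n,f['f'],f['cx'],f['cy'],(-np.array(f['R']).T@np.array(f['t']).ravel()).round(), np.array(f['R']).round(3).tolist())
print(r.sense())
E
```

```text
scene 396.3358463204904 319.3079170127633 198.25915223659783 [1170.  662.  792.] [[-0.716, 0.698, -0.002], [0.404, 0.412, -0.816], [-0.569, -0.585, -0.577]]
top 365.9178357020696 322.8445569022982 201.06783604907295 [ 451.  -29. 1269.] [[-0.015, -1.0, -0.02], [-0.998, 0.016, -0.053], [0.054, 0.019, -0.998]]
{'clock': 0.1, 'qpos': array([ 1.15756323e+00,  3.53581306e-01,  1.63404567e+00,  1.18577416e-05,
        1.15518598e+00, -2.39658878e-03]), 'qvel': array([-1.55930623e-03, -2.14066109e-03, -2.90060513e-04, -2.00655043e-03,
        3.16199146e-06,  8.93882787e-04]), 'joint_efforts': array([ 1.46731545e-03, -6.06349683e+01, -3.42823148e+01,  1.68697807e-04,
        3.89156266e-03,  2.03600132e-05]), 'eef_pos': array([249.43845965, 572.61474792, 230.64126925]), 'tcp_rot': array([-3.14157889e+00,  1.22027283e-03,  1.15995503e+00]), 'contact_force': array([0.24844904, 0.7483067 , 0.52977128]), 'wrist_torque': array([ 0.01333919, -0.00904831,  0.02934737]), 'opening': 1.0042794617548536}
```

View pics/scene0.png

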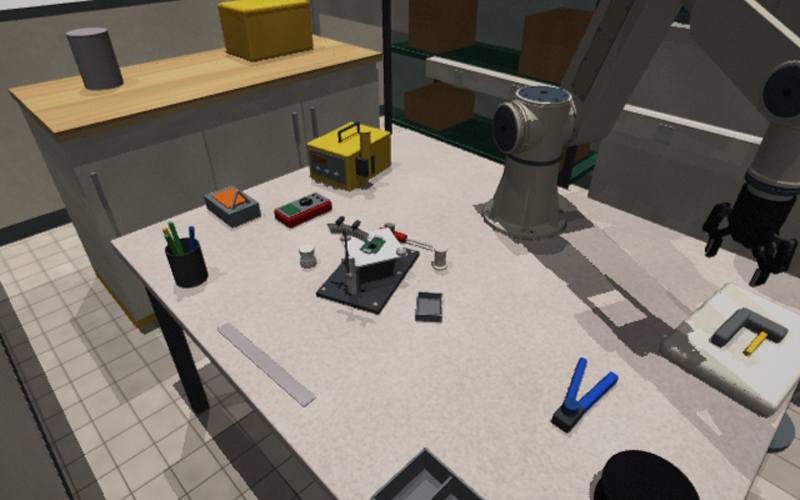

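View pics/top0.png

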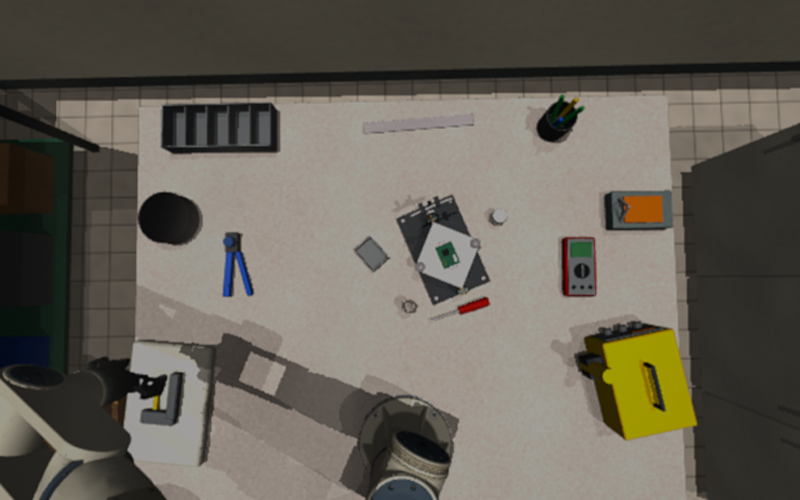

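The overview pictures show the stage at about (447,250) in the top view, scaled 1.25. The left button is near (420,267) and the right one near (475,243). Next I'll crop in closer.

```bash
python3 - <<'E'
from h import *
f=cam('top'); g=cam('scene')
a=cv2.resize(f['pixels'][145:250,300:410,::-1],None,fx=5,fy=5,interpolation=cv2.INTER_CUBIC)
cv2.imwrite('pics/a.png',a)
b=cv2.resize(g['pixels'][165:255,240:360,::-1],None,fx=6.5,fy=6.5,interpolation=cv2.INTER_CUBIC)
cv2.imwrite('pics/b.png',b)
E
```

```text
(no output)
```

View pics/a.png

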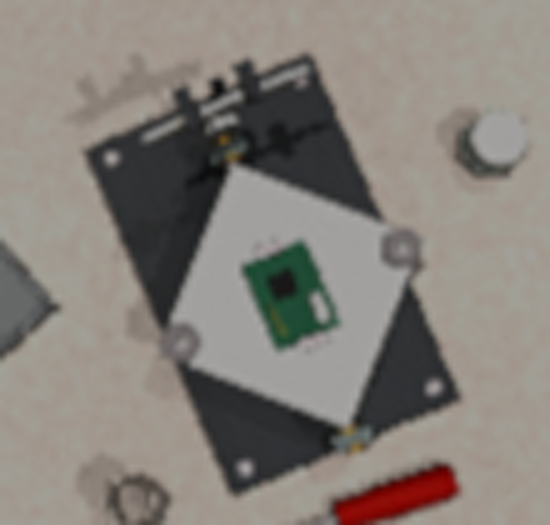

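View pics/b.png

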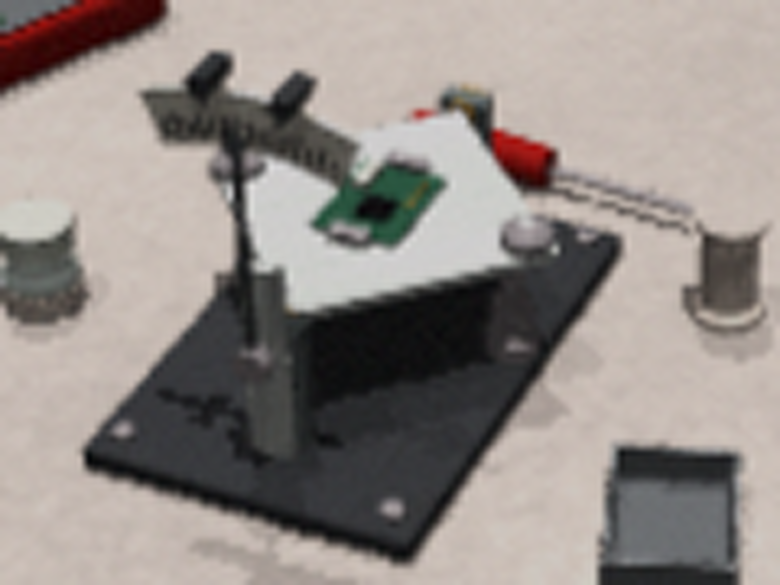

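The crops give these pixel positions. In the top crop, the left button is at (181,343) and the right at (402,250), with tabs near (183,102) and (246,75). In the scene crop the tabs are near (210,75) and (293,93). I'll fit the stage pose and tab angles together.

```bash
cat > fit.py <<'E'
from h import *
from scipy.optimize import least_squares
f=cam('top'); g=cam('scene')
T=lambda u,v:(np.array([u,v])+.5)/5-.5+[300,145]
S=lambda u,v:(np.array([u,v])+.5)/6.5-.5+[240,165]
top={'pl':T(181,343),'pr':T(402,250),'fl':T(88,150),'fr':T(310,57),'nr':T(460,398),'nl':T(235,495),'tl':T(185,102),'tr':T(248,77)}
sc={'pl':S(530,230),'pr':S(237,160),'fl':S(405,560),'fr':S(87,458),'tl':S(293,93),'tr':S(210,75),'nl':S(620,238)}
def W(p,X):
    c,s=np.cos(p[2]),np.sin(p[2]); return np.array([p[0]+c*X[0]-s*X[1],p[1]+s*X[0]+c*X[1],X[2]])
def pts(p):
    tab=lambda a:(p[5],145*np.sin(a),75+145*np.cos(a))
    return {'pl':(0,78,90),'pr':(0,-78,90),'fl':(150,85,10),'fr':(150,-85,10),'nr':(-110,-85,10),'nl':(-110,85,10),'tl':tab(p[3]),'tr':tab(p[4])}
def res(p,full=False):
    P=pts(p); o={}
    for n,F,D in(('t',f,top),('s',g,sc)):
        d=p[6:8] if n=='t' else p[8:10]
        for k,v in D.items(): o[n+k]=proj(F,W(p,P[k]))+d-v
    return o if full else np.r_[np.concatenate(list(o.values())),np.array(p[6:])/1.,(p[5]-122)/5]
s=least_squares(res,[550,-80,0.4,.17,-.17,122,0,0,0,0],loss='soft_l1'); p=s.x
if __name__=='__main__':
    print(p.round(3)); [print(k,v.round(2)) for k,v in res(p,True).items()]
    print('padL',W(p,(0,78,91)),'padR',W(p,(0,-78,91)))
    np.save('p.npy',p)
E
python3 fit.py
```

```text
[ 5.04712e+02 -1.17553e+02  3.91000e-01  1.62000e-01  9.69100e+00
  1.23307e+02  2.82000e-01 -6.00000e-02  1.46000e-01  6.32000e-01]
tpl [-0.19 -0.18]
tpr [ 0.12 -0.72]
tfl [-0.96 -0.15]
tfr [-0.24 -0.94]
tnr [0.2  0.03]
tnl [-0.45  0.27]
ttl [0.09 0.4 ]
ttr [ 1.61 10.4 ]
spl [-0.17 -0.93]
spr [-0.01 -1.26]
sfl [ 0.91 -1.05]
sfr [-0.88 -0.41]
stl [-0.38  1.01]
str [-0.18 75.4 ]
snl [0.65 0.34]
padL [474.98762891 -45.4385527   91.        ] padR [ 534.43698695 -189.66675323   91.        ]
```

```bash
sed -i "s/0,0,0,0\],loss='soft_l1')/0,0,0,0],bounds=([0,-600,-1,.05,-.3,100]+[-9]*4,[900,600,1,.3,-.05,140]+[9]*4))/" fit.py; python3 fit.py
python3 - <<'E'
from h import *
p=np.load('p.npy')
f=r.grab_frame('wrist'); print(f['fov_y'],f['cx'],f['cy'],np.array(f['mount']).round(2).tolist())
E
```

```text
[ 5.05267e+02 -1.17026e+02  3.89000e-01  1.61000e-01 -1.06000e-01
  1.22417e+02  5.33000e-01  1.81000e-01  1.62000e-01  6.98000e-01]
tpl [-0.12 -0.15]
tpr [ 0.21 -0.61]
tfl [-0.81 -0.13]
tfr [-0.06 -0.84]
tnr [0.26 0.17]
tnl [-0.42  0.33]
ttl [0.37 0.68]
ttr [0.04 0.38]
spl [-0.18 -0.7 ]
spr [-0.   -1.08]
sfl [ 0.81 -0.79]
sfr [-0.96 -0.23]
stl [-0.35  1.05]
str [-0.18  0.48]
snl [0.7  0.57]
padL [475.66797701 -44.86052201  91.        ] padR [ 534.86631799 -189.19193378   91.        ]
65.70646984690485 315.3682729347118 199.63444080013727 [[1.0, 0.0, 0.0, 0.6], [-0.0, 0.95, 0.3, -77.93], [0.0, -0.3, 0.95, -143.02], [0.0, 0.0, 0.0, 1.0]]
```

Both tabs fit well: left ≈ +0.161 rad (pad sinks about 12.5 mm) and right ≈ −0.106 rad (about 8.2 mm). I'll keep the yaw as it is, which puts the wrist camera on the robot side, clear of the scale. Next I'll work out the tool-frame shifts.

```bash
cat > go.py <<'E'
import sys; from h import *
from scipy.spatial.transform import Rotation as Ro
s=r.sense(); R=Ro.from_euler('xyz',s['tcp_rot'])
d=R.inv().apply(np.array(eval(sys.argv[1]))-s['eef_pos'])/10
want=Ro.from_euler('xyz',[np.pi,0,s['tcp_rot'][2]])
print(s['clock'],s['eef_pos'].round(1),s['tcp_rot'].round(3),'F',s['contact_force'].round(2),'open',round(s['opening'],2),'shift cm',d.round(2),'turn',np.degrees((R.inv()*want).as_rotvec()).round(2))
E
python3 go.py '[475.7,-44.9,231]'
```

```text
0.45 [249.6 573.  231.2] [3.142 0.    1.16 ] F [-0.09 -0.5   0.55] open 1.0 shift cm [-4.762e+01  4.540e+01  3.000e-02] turn [0. 0. 0.]
```

>>> apply_moves --targets '[[[-1,-3,2.8,0,0,0,0],[-1,-6,5.7,0,0,0,0],[-1,-9,8.6,0,0,0,0],[-1,-12,11.4,0,0,0,0],[-1,-15,14.3,0,0,0,0],[-1,-18,17.2,0,0,0,0],[-1,-21,20,0,0,0,0],[-1,-24,22.9,0,0,0,0]]]' --newtons 20

```text
clock: 1.25
eef_pos: [364.0, 260.0, 231.5]
tcp_rot: [3.141, -0.0, 1.16]
contact_force: [-0.3, 0.3, 0.1]
opening: -0.001
```

```bash
python3 go.py '[475.7,-44.9,231]'
```

```text
1.25 [364.  260.  231.5] [ 3.141 -0.     1.16 ] F [-0.33  0.26  0.06] open -0.0 shift cm [-23.5   22.41   0.05] turn [ 0.02 -0.03 -0.  ]
```

>>> apply_moves --targets '[[[-1,-3.5,3.3,0,0,0,0],[-1,-7,6.7,0,0,0,0],[-1,-10.5,10,0,0,0,0],[-1,-14,13.3,0,0,0,0],[-1,-17.5,16.7,0,0,0,0],[-1,-21,20,0,0,0,0],[-1,-23.5,22.4,0,0,0,0],[-1,-23.5,22.4,0,0,0,0]]]'

```text
clock: 2.05
eef_pos: [477.0, -48.4, 231.7]
tcp_rot: [3.139, 0.0, 1.157]
contact_force: [0.7, 0.1, 1.2]
opening: 0.002
```

```bash
python3 go.py '[475.7,-44.9,110]'
```

```text
2.05 [477.  -48.4 231.7] [3.139 0.    1.157] F [0.69 0.1  1.2 ] open 0.0 shift cm [ 0.26 -0.29 12.17] turn [0.12 0.   0.  ]
```

>>> apply_moves --targets '[[[-1,0.2,-0.2,3,0,0,0],[-1,0.3,-0.3,6,0,0,0],[-1,0.3,-0.3,9,0,0,0],[-1,0.3,-0.3,11,0,0,0],[-1,0.3,-0.3,12,0,0,0],[-1,0.3,-0.3,12.2,0,0,0],[-1,0.3,-0.3,12.2,0,0,0]]]'

```text
clock: 2.75
eef_pos: [476.1, -44.3, 110.2]
tcp_rot: [3.139, -0.0, 1.157]
contact_force: [-0.3, -0.5, 0.9]
opening: 0.002
```

```bash
python3 go.py '[475.7,-44.9,86]'; python3 - <<'E'
from h import *
import time
s=r.sense();g=cam('scene');f=cam('top');w=cam('wrist')
a=cv2.resize(g['pixels'][165:255,240:360,::-1],(520,390),interpolation=cv2.INTER_CUBIC)
w2=cv2.resize(w['pixels'][:,:,::-1],(280,175))
c=np.zeros((390,800,3),np.uint8); c[:,:520]=a; c[:175,520:]=w2
t=cv2.resize(f['pixels'][145:250,300:410,::-1],(225,215),interpolation=cv2.INTER_CUBIC); c[175:,520:745]=t
cv2.imwrite('pics/c.png',c)
E
```

```text
2.75 [476.1 -44.3 110.2] [ 3.139 -0.     1.157] F [-0.32 -0.47  0.86] open 0.0 shift cm [-0.07 -0.02  2.42] turn [ 0.14 -0.01 -0.  ]
```

View pics/c.png

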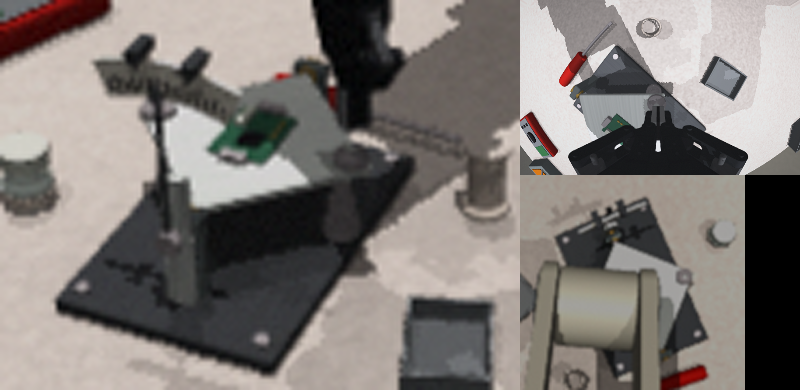

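The closed fingertips are centred over the left button: the wrist crop has the button at (655,100) and the tip at (658,105). The pointer is level, at (155,108). I'll press gently first.

>>> apply_moves --targets '[[[-1,0,0,0.8,0,0,0],[-1,0,0,1.6,0,0,0],[-1,0,0,2.0,0,0,0],[-1,0,0,2.4,0,0,0],[-1,0,0,2.6,0,0,0],[-1,0,0,2.6,0,0,0],[-1,0,0,2.6,0,0,0]]]'

```text
clock: 3.6
eef_pos: [476.4, -44.5, 84.8]
tcp_rot: [3.138, -0.0, 1.157]
contact_force: [-0.7, 1.3, 2.8]
opening: 0.001
```

```bash
python3 go.py '[475.7,-44.9,78.6]'
```

```text
3.6 [476.4 -44.5  84.8] [ 3.138 -0.     1.157] F [-0.72  1.31  2.82] open 0.0 shift cm [-0.06 -0.05  0.62] turn [ 0.2  -0.02 -0.  ]
```

>>> apply_moves --targets '[[[-1,0,0,0.2,0,0,0],[-1,0,0,0.4,0,0,0],[-1,0,0,0.6,0,0,0],[-1,0,0,0.6,0,0,0]]]'

```text
clock: 4.0
eef_pos: [476.4, -44.3, 78.6]
tcp_rot: [3.138, -0.001, 1.157]
contact_force: [-2.0, 4.4, 5.1]
opening: -0.0
```

```bash
python3 go.py '[475.7,-44.9,78.6]'; cat > look.py <<'E'
import sys; from fit import *
p=np.load('p.npy'); a=float(sys.argv[1])
g=cam('scene'); z=13; x0,y0=255,168
im=cv2.resize(g['pixels'][y0:y0+42,x0:x0+60,::-1],None,fx=z,fy=z,interpolation=cv2.INTER_CUBIC)
f=cam('top'); t=cv2.resize(f['pixels'][150:180,325:360,::-1],None,fx=8,fy=8,interpolation=cv2.INTER_CUBIC)
cv2.imwrite('pics/'+sys.argv[2],im)
for n,b in(('here',a),('L',p[3]),('R',p[4])):
    q=proj(g,W(p,(130,132*np.sin(b),75+132*np.cos(b))))+p[8:10]
    print(n,((q-[x0,y0]+.5)*z-.5).round())
E
python3 look.py 0.155 d.png
```

```text
4.0 [476.4 -44.3  78.6] [ 3.138e+00 -1.000e-03  1.157e+00] F [-2.04  4.38  5.08] open -0.0 shift cm [-0.08 -0.04  0.  ] turn [ 0.19 -0.04 -0.  ]
here [361. 228.]
L [364. 229.]
R [216. 189.]
```

View pics/d.png

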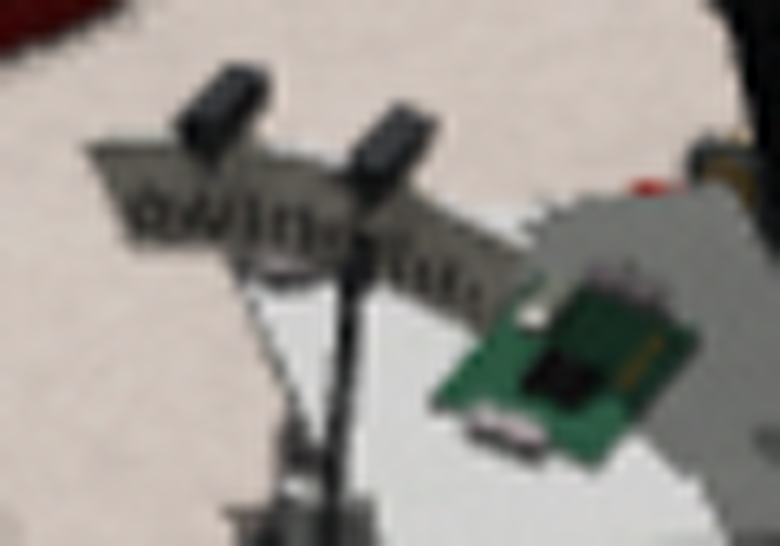

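The pointer tip is at (356,236) and the left tab's finger at about (370,195). The extrapolated pointer is about 2 mm short, so I'll press 1 mm more and hold for a second.

>>> apply_moves --targets '[[[-1,0,0,0.1,0,0,0],[-1,0,0,0.1,0,0,0],[-1,0,0,0.1,0,0,0],[-1,0,0,0.1,0,0,0],[-1,0,0,0.1,0,0,0],[-1,0,0,0.1,0,0,0],[-1,0,0,0.1,0,0,0],[-1,0,0,0.1,0,0,0]]]'

```text
clock: 5.0
eef_pos: [476.4, -44.3, 77.9]
tcp_rot: [3.138, -0.001, 1.157]
contact_force: [-1.5, 2.8, 6.3]
opening: -0.001
```

```bash
python3 go.py '[475.7,-44.9,77.6]'; python3 look.py 0.17 e.png
```

```text
5.0 [476.4 -44.3  77.9] [ 3.138e+00 -1.000e-03  1.157e+00] F [-1.5   2.79  6.35] open -0.0 shift cm [-0.09 -0.04  0.03] turn [ 0.19 -0.05 -0.  ]
here [369. 231.]
L [364. 229.]
R [216. 189.]
```

View pics/e.png

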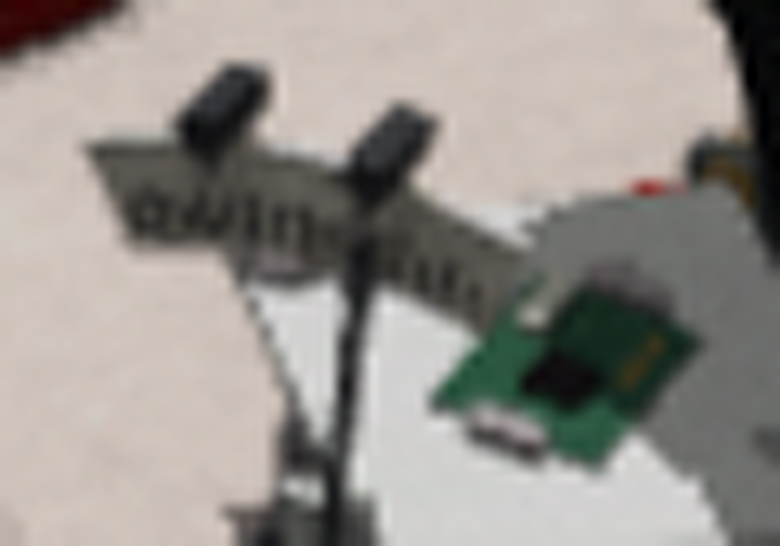

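The pointer at (361,238) lines up under the left tab's finger at (368,205), within about 1–2 mm. I'll hold a little longer, then release.

>>> apply_moves --targets '[[[-1,0,0,0.03,0,0,0],[-1,0,0,0.03,0,0,0],[-1,0,0,0.03,0,0,0],[-1,0,0,-0.4,0,0,0],[-1,0,0,-0.8,0,0,0],[-1,0,0,-1.2,0,0,0],[-1,0,0,-1.6,0,0,0],[-1,0,0,-3,0,0,0]]]'

```text
clock: 6.0
eef_pos: [475.5, -44.2, 107.4]
tcp_rot: [3.14, -0.0, 1.157]
contact_force: [-0.1, -0.1, -0.5]
opening: 0.002
```

>>> apply_moves --targets '[[[-1,0,0,-2,0,0,0],[-1,0,0,-3,0,0,0],[-1,0,0,-3,0,0,0],[-1,0,0,-3,0,0,0],[-1,0,0,-3,0,0,0]]]'

```text
clock: 6.5
eef_pos: [475.0, -44.1, 136.7]
tcp_rot: [3.141, 0.0, 1.157]
contact_force: [-0.6, 0.3, -0.1]
opening: -0.002
```

```bash
python3 go.py '[534.9,-189.2,137]'
```

```text
6.5 [475.  -44.1 136.7] [3.141 0.    1.157] F [-0.58  0.34 -0.12] open -0.0 shift cm [-10.87  11.33  -0.02] turn [0.03 0.01 0.  ]
```

>>> apply_moves --targets '[[[-1,-2,2.1,0,0,0,0],[-1,-4.5,4.7,0,0,0,0],[-1,-7,7.3,0,0,0,0],[-1,-9,9.4,0,0,0,0],[-1,-10.5,10.9,0,0,0,0],[-1,-10.9,11.3,0,0,0,0],[-1,-10.9,11.3,1.5,0,0,0],[-1,-10.9,11.3,2.7,0,0,0]]]'

```text
clock: 7.3
eef_pos: [533.9, -188.8, 108.8]
tcp_rot: [-3.141, 0.0, 1.156]
contact_force: [0.6, 0.0, -0.0]
opening: 0.001
```

```bash
python3 go.py '[534.9,-189.2,85]'; python3 - <<'E'
from h import *
g=cam('scene');w=cam('wrist')
c=np.zeros((400,800,3),np.uint8); c[:,:400]=cv2.resize(g['pixels'][155:245,240:330,::-1],(400,400),interpolation=cv2.INTER_CUBIC)
c[:,400:]=cv2.resize(w['pixels'][150:350,215:415,::-1],(400,400),interpolation=cv2.INTER_CUBIC)
cv2.imwrite('pics/g.png',c)
E
```

```text
7.3 [ 533.9 -188.8  108.8] [-3.141  0.     1.156] F [ 0.62  0.   -0.04] open 0.0 shift cm [0.   0.11 2.38] turn [-0.04  0.   -0.  ]
```

View pics/g.png

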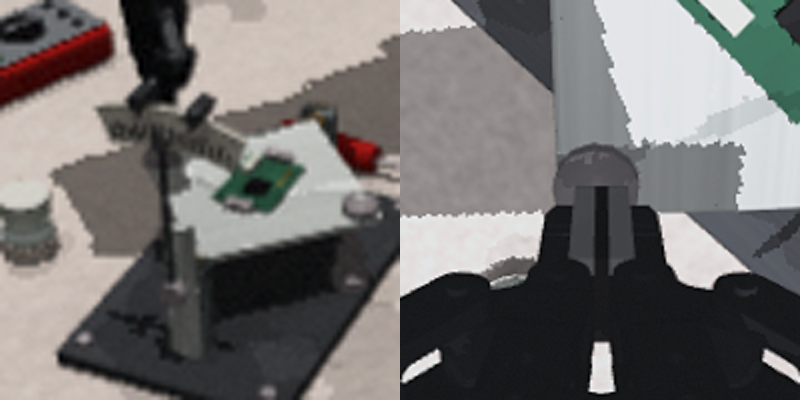

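The fingertip at (605,190) sits over the right button at (596,182) in the wrist crop, and the plate is level. Now I'll press the right side.

>>> apply_moves --targets '[[[-1,0,0.1,0.8,0,0,0],[-1,0,0.1,1.5,0,0,0],[-1,0,0.1,2.0,0,0,0],[-1,0,0.1,2.3,0,0,0],[-1,0,0.1,2.5,0,0,0],[-1,0,0.1,2.55,0,0,0],[-1,0,0.1,2.55,0,0,0]]]'

```text
clock: 8.1
eef_pos: [533.9, -188.8, 82.6]
tcp_rot: [-3.139, 0.0, 1.157]
contact_force: [-0.3, -3.5, 4.3]
opening: -0.0
```

```bash
python3 go.py '[534.9,-189.2,82.6]'; python3 look.py -0.1 i.png
```

```text
8.1 [ 533.9 -188.8   82.6] [-3.139  0.     1.157] F [-0.31 -3.5   4.27] open -0.0 shift cm [ 0.01  0.11 -0.  ] turn [-0.17  0.03 -0.  ]
here [219. 190.]
L [364. 229.]
R [216. 189.]
```

View pics/i.png

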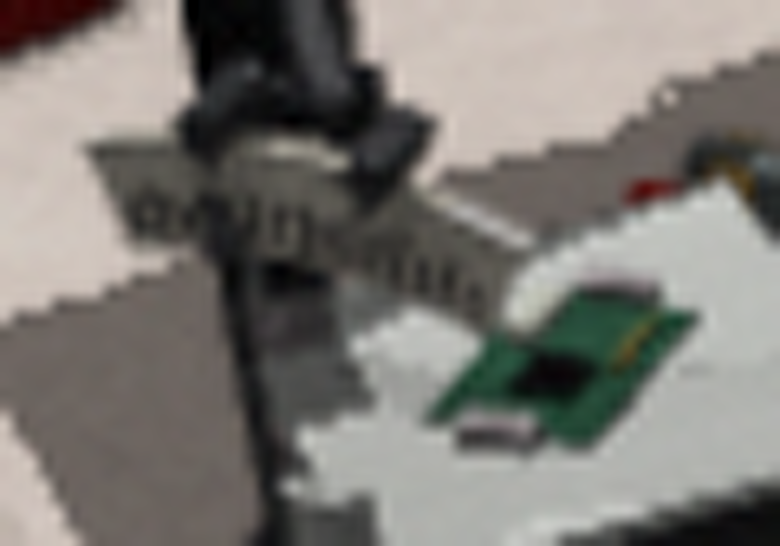

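The pointer tip is at about (219,197) and the right tab's finger at about (205,155). Extrapolated, it is 1–2 mm short, so I'll add 0.7 mm, hold for over a second and release.

>>> apply_moves --targets '[[[-1,0,0,0.07,0,0,0],[-1,0,0,0.07,0,0,0],[-1,0,0,0.07,0,0,0],[-1,0,0,0.07,0,0,0],[-1,0,0,0.07,0,0,0],[-1,0,0,0.07,0,0,0],[-1,0,0,0.07,0,0,0],[-1,0,0,0.07,0,0,0]]]'

```text
clock: 9.1
eef_pos: [533.9, -188.7, 81.8]
tcp_rot: [-3.139, 0.0, 1.157]
contact_force: [-0.6, -2.4, 3.7]
opening: 0.0
```

```bash
python3 go.py '[534.9,-189.2,82]'; python3 look.py -0.115 j.png
```

```text
9.1 [ 533.9 -188.7   81.8] [-3.139  0.     1.157] F [-0.58 -2.42  3.65] open 0.0 shift cm [-0.    0.11 -0.02] turn [-0.17  0.02 -0.  ]
here [211. 188.]
L [364. 229.]
R [216. 189.]
```

View pics/j.png

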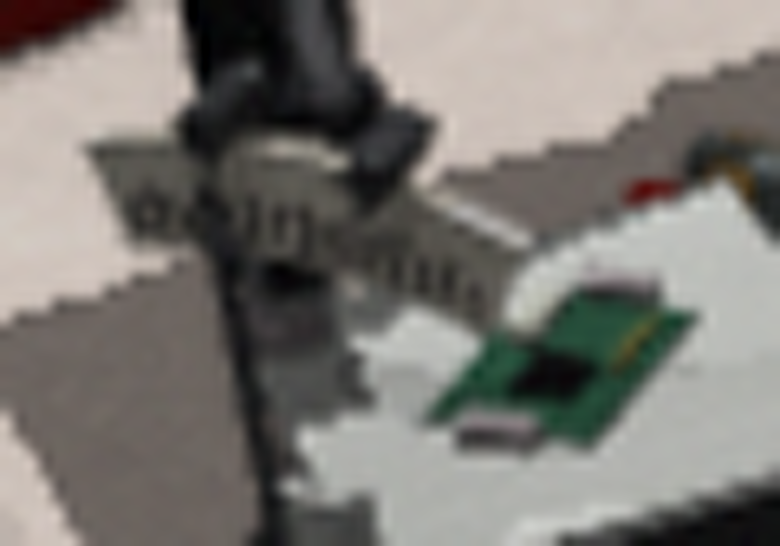

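The pointer tip at (210,192) now stands directly under the right tab's finger at (207,155). I'll hold briefly and release.

>>> apply_moves --targets '[[[-1,0,0,0.02,0,0,0],[-1,0,0,0.02,0,0,0],[-1,0,0,0.02,0,0,0],[-1,0,0,0.02,0,0,0],[-1,0,0,-0.4,0,0,0],[-1,0,0,-0.8,0,0,0],[-1,0,0,-1.2,0,0,0],[-1,0,0,-2.5,0,0,0]]]'

```text
clock: 10.1
eef_pos: [532.8, -188.1, 106.3]
tcp_rot: [-3.136, 0.0, 1.157]
contact_force: [0.3, 0.1, 0.3]
opening: 0.0
```

>>> apply_moves --targets '[[[-1,0,0,-3,0,0,0],[-1,0,0,-6,0,0,0],[-1,0,0,-6,0,0,0],[-1,0,0,-6,0,0,0],[-1,0,0,-6,0,0,0],[-1,0,0,-6,0,0,0],[-1,0,0,-6,0,0,0],[-1,0,0,-6,0,0,0]]]'

```text
clock: 10.9
eef_pos: [532.8, -188.1, 165.7]
tcp_rot: [-3.135, 0.0, 1.157]
contact_force: [0.3, -0.3, 1.1]
opening: -0.004
```

```bash
python3 go.py '[534.9,-189.2,165]'; python3 look.py 0 k.png; python3 - <<'E'
from h import *
f=cam('top');t=cam('scene')
im=np.vstack([cv2.resize(t['pixels'][150:270,220:380,::-1],(780,585))]); cv2.imwrite('pics/l.png',im)
E
```

```text
10.9 [ 532.8 -188.1  165.7] [-3.135  0.     1.157] F [ 0.32 -0.29  1.07] open -0.0 shift cm [-0.02  0.24  0.07] turn [-0.4   0.02 -0.  ]
here [274. 200.]
L [364. 229.]
R [216. 189.]
```

View pics/l.png

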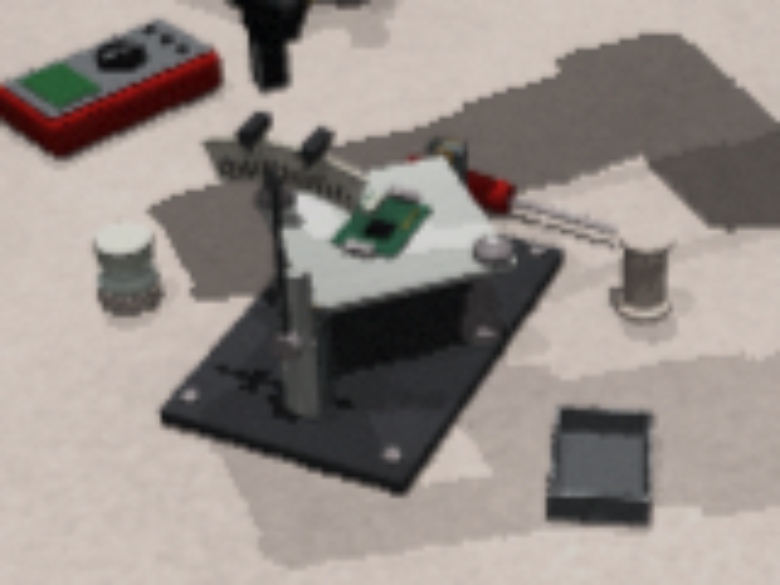

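The plate is level, with the pointer tip near (270,177) back at mid-scale. The hand is clear, and the tabs and bystanders have not moved. Handing in.

```bash
python3 -c "
from rig import r
print(r.sign_off())"
```

```text
the job is handed in; nothing more can be done
None
```

I pressed the left button and then the right with the shut fingers, and handed the job in at about 11 s of the 43 s allowed. The interface gives no verdict, so these results come from my own pictures and force readings.

- **Left corner:** pressed about 13 mm down, at about 6 N, to roughly +0.17 rad. In the picture the pointer stood within about 1–2 mm of the left tab's line, and I held it there for over 1 s.
- **Right corner:** pressed about 9 mm down, at about 4 N, to roughly −0.115 rad. The pointer stood right under the right tab's finger, also held for over 1 s.
- **Release after left:** the contact force dropped to about zero, and the plate was level before I pressed the right side.
- **Final state:** the last picture shows the plate level and the hand clear above it. The tabs, meter, bobbin, jar, driver and tray looked unmoved, but I compared them only by eye. The crimper was outside that picture, but the arm stayed high above the bench.

**Disagreement:** the fitted tab angles (+0.161 and −0.106 rad) came out about 0.01 rad smaller than the pictures showed while pressing. I went by the pictures and pressed 0.7–1 mm further on each side. That difference is well inside the 6 mm tolerance.

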